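Un-nest the plaster cups and put each in its size row

ROBOT

A 6-joint arm with a two-finger parallel gripper is mounted at the origin on the work surface. World frame = base frame: x ahead of the robot, y to its left, z up, the work surface at z = 0. Lengths are in m, angles in degrees, forces in N, time in s.
With the tool pointing down it reaches from about 0.35 to 0.875 m from the base axis. Payload 4.2 kg.
Tool frame: the origin (TCP) lies midway between the tips of the shut fingers; the grasp point (between the pads) lies 19 mm behind it; y points along the fingers, z is the direction in which the jaws open and shut, and the axes are right-handed (so a half turn about y gives the same grasp; the last joint's range is limited). The gripper opens to 87 mm and grips with 3 to 60 N. Pads are 19 mm wide; open, the fingers measure 117 mm over their backs; the gripper's body (75 mm by 190 mm) begins 51 mm behind the grasp point.
Start: joints at [-56.517, 22.042, 0.453, 0, -68.411, -14.817], TCP at [0.2, -0.592, 0.223] pointing down, gripper open.
Joint ranges: [-179.83, 179.83], [-69.29, 118.12], [-61.27, 80.66], [-181.25, 117.63], [-171.15, -9.14], [-177.46, 177.46]. Speed limits (degrees/s): [159.86, 159.86, 180, 180, 180, 180].

INTERFACE

Orientations are given as [roll, pitch, yaw] about the fixed x, y, z axes, in that order (R = Rz(yaw) Ry(pitch) Rx(roll)).
In Python, from workcell import env gives the robot as it stands. The module is installed in compiled form; this text tells all that it offers. Calls block until the motion is done:
- env.goto(position, orientation): joint-space move of the TCP to a pose.
- env.move_straight(position, rotation=None, rate=0.15, force_limit=None): straight line of the TCP; rotation=None keeps the orientation; rate is the mean speed in m/s. With force_limit (N) it stops when the force on the tool has changed by that much, and returns True; else False.
- env.set_joints(angles): joint-space move.
- env.gripper_to(opening, grasp_force=None): opening from 0.0 (shut) to 1.0 (fully open); grasp_force is the grip in N (None keeps the last); returns when the fingers have stopped.
- env.dwell(seconds).
- env.inverse_kinematics(position, orientation): joint angles nearest the present ones, or None.
- env.read_state(): the state.
- env.grab_frame(name): name is "scene" or "top" or "wrist"; returns a dict with "image" (400x640x3 uint8, blue, green, red), "fx", "fy", "cx", "cy" (pixels), "position" and "orientation" of the camera in the world. Camera axes: x right, y up, looking along -z (the intrinsics and any distortion apply to the point x, -y, -z); pixel columns grow to the right and rows downward; lengths in m; the calibration is good to about 2 mm. The wrist camera is an equidistant fisheye: a pixel r from the principal point sees the ray r / f radians off the axis. A picture is of the moment at which its call begins. There is no depth.
A pose or a line that the arm cannot do raises env.Unreachable and nothing moves.
- env.close_job(): hands the job in, once; it reports no verdict.
Trained networks look in a picture, given as the dict that the camera call returned (one of the last four; its "shot" number tells which), for a name from the list of things; names that differ only in an ending like _2 or _b are one class to them, and where a whole thing is asked for, a point or a joint stands for the part that bears it (a point fixed in the world has none). Each returns a list of dicts, best first, with "score" (0 to 1); they miss things now and then, are a little off and sometimes report something else, mostly with a low value. They report only what shows in the picture. A call takes as long as a camera call. They do not tell look-alikes from the thing itself.
- env.search_frame(picture, thing): "xyz" ([x, y, z] in m, in world coordinates, good to about 4 mm: the middle of the surface that is visible of it).
- env.trace(picture, thing): "mask" (400x640 bool, what is visible of it).
The state is a dict: "clock": time; "joint_positions": joint angles; "qvel": joint speeds; "joint_torque": joint torques, N m; "position": TCP position; "tool_rot": TCP orientation; "force": force on the tool from outside, world axes, zero at the start; "wrist_torque": the same for the moment, N m; "opening": opening from 0.0 (shut) to 1.0 (fully open).
Only numpy, scipy, OpenCV 4.12 (cv2) and the standard library are available. Lean on these libraries where they do the work, as an engineer would, in place of code of your own. Each camera call takes 0.05 s, during which the arm holds its last target.

TASK

On the studio table a narrow yellow cup has been left standing inside a wide white tub. Pull the two apart and stand each upright in its own size row, centred on the free place marked by a disc: the yellow cup on the yellow disc beside the other yellow cup, the white tub on the white disc beside the other white tub. Set them down, do not drop them, and leave the cups already in the rows, the bowl and the spatula where they are.

Things in the scene. Friction and masses are not known exactly. Their poses are not given: they have to be found in the camera images.
- cup_center (a point): the narrow yellow plastic cup that stands inside the tub, loose with 5 mm of play all round: a straight round cup, open at the top, 48 mm outside diameter, 110 mm tall, wall 3 mm, about 70 g. The point is on its axis half-way up (55 mm above its underside, 55 mm below its rim); z is its axis, up. At the start its underside is 5 mm above the table and its top 50 mm stick out above the tub's rim.
- cup: the same yellow cup; origin at the centre of its underside, z up along its axis.
- tub_center (a point): the wide white plastic tub that the yellow cup stands in: a straight round tub, open at the top, 64 mm outside diameter, 65 mm tall, wall 3 mm, floor 5 mm thick, about 90 g, standing on the table (z = 0). The point is on its axis half-way up (32.5 mm above its underside); z is its axis, up.
- tub: the same white tub; origin at the centre of its underside, z up along its axis.
- narrow_free_place (a point): centre of the yellow painted disc (56 mm across) that marks the free place in the narrow cups' row, at the height of the top face of its wooden row board. The disc is paint only, flat.
- wide_free_place (a point): centre of the white painted disc (72 mm across) that marks the free place in the wide tubs' row, at the height of the top face of its wooden row board. The disc is paint only, flat.
- narrow_row: fixed wooden board that carries the row of narrow yellow cups: 250 mm (its x axis, along the row) by 100 mm (its y axis) by 12 mm thick; origin at the centre of its underside, on the table. The free place and the standing cup lie on its long middle line, 65 mm either side of its middle, either way round.
- wide_row: fixed wooden board that carries the row of wide white tubs, same size and layout as the other board; origin at the centre of its underside, on the table; x along the row.
- row_cup_center (a point): bystander: yellow cup already standing in the narrow row, same size as the nested one, 130 mm from the free place. The point is on its axis half-way up.
- row_tub_center (a point): bystander: white tub already standing in the wide row, same size as the nested one, empty, 130 mm from the free place. The point is on its axis half-way up.
- bowl_mid (a point): bystander: white ceramic plaster bowl, 130 mm across, 60 mm tall, beyond the work. The point is on its axis half-way up.
- spatula_mid (a point): bystander: spatula about 200 mm long lying flat at the robot's left; the point is near its middle on the table, x along its length.
Mind the look-alikes: they are no part of the job. What is shaped like the tub but green is not meant.

How it is judged (in metres and radians):
At the end, for the whole second after the job is handed in: The yellow cup stands upright (within 10 degrees) and still on its row board, its axis within 18 mm of the centre of the yellow disc, and the white tub stands upright (within 10 degrees) and still on its row board, its axis within 18 mm of the centre of the white disc (horizontal distance between cup_center and narrow_free_place below 0.018 m and z of cup_center in the frame of narrow_free_place between 0.049 and 0.061 m and angle between each of cup_center, tub_center's own z axis and vertical below 0.17 rad and linear speed of each of cup, tub below 0.03 m/s and horizontal distance between tub_center and wide_free_place below 0.018 m and z of tub_center in the frame of wide_free_place between 0.0265 and 0.0385 m); the robot touches nothing.
It fails at once if the yellow cup is dropped or thrown: loose of the fingers it moves faster than 0.75 m/s (a fall of about 30 mm) (contact force between the fingers and cup below 0.02 N and linear speed of cup above 0.75 m/s).
It fails at once if the white tub is dropped or thrown: loose of the fingers it moves faster than 0.75 m/s (a fall of about 30 mm) (contact force between the fingers and tub below 0.02 N and linear speed of tub above 0.75 m/s).
It fails at once if a cup or tub already in a row is moved more than 20 mm (distance of any of row_cup_center, row_tub_center from where it was at the start of the episode above 0.02 m).
It fails at once if the bowl or the spatula is moved more than 25 mm (distance of any of bowl_mid, spatula_mid from where it was at the start of the episode above 0.025 m).
It also fails if it takes over 64 s, if anything falls off the work surface, if the arm or the gripper's body presses on something with over 40 N, if the wrist force passes 120 N, or if a joint passes its speed limit or range.

## Working session

There is one attempt and no reset: what is moved stays moved. The work goes in short steps, each a Python script; the robot and the scene stay as the last script left them, time stands still between calls to the robot, and variables do not carry over. Pictures are saved under pics/ and viewed, and the job is handed in when it is done.

```bash
mkdir -p pics; python3 - <<'E'
from workcell import env
import cv2
s=env.read_state();print(s)
for n in("scene","top"):
    p=env.grab_frame(n);cv2.imwrite(f"pics/a_{n}.png",p["image"]);print({k:v for k,v in p.items() if k!="image"})
    for t in["cup_center","tub_center","narrow_free_place","wide_free_place","narrow_row","wide_row","row_cup_center","row_tub_center","bowl_mid","spatula_mid"]:
        print(n,t,[(d["score"],d["xyz"]) for d in env.search_frame(p,t)][:5])
print(env.read_state()["clock"])
E
```

```text
{'clock': 0.0, 'joint_positions': array([-5.65176590e+01,  2.20918602e+01,  3.79581570e-01, -2.90452454e-02,
       -6.84134957e+01, -1.48160020e+01]), 'qvel': array([-0.04188984, -0.08923862, -0.08208712, -0.10037952,  0.01351978,
        0.06490379]), 'joint_torque': array([-3.86270676e-04, -3.90668428e+01,  1.87407607e+01,  4.22014028e+00,
        1.10339888e-02, -1.78885189e-04]), 'position': array([ 0.19984713, -0.59153717,  0.22144656]), 'tool_rot': array([-8.98715046e+01,  6.07569168e-03,  1.86556302e+01]), 'force': array([-0.7949549 , -0.11067166, -0.09247346]), 'wrist_torque': array([-0.01765725,  0.02782297,  0.05061252]), 'opening': 1.0020059952297675}
{'fx': 457.38580578628716, 'fy': 457.38580578628716, 'cx': 326.40478957149514, 'cy': 192.62850580990258, 'position': array([ 0.99814526, -0.44162723,  1.09802946]), 'orientation': array([34.72456832,  0.56617419, 35.8700975 ]), 'shot': 1}
scene cup_center [(0.81, [0.5588, -0.0317, 0.0913]), (0.55, [0.5904, -0.2385, 0.0155])]
scene tub_center [(0.88, [0.5725, -0.0482, 0.0401]), (0.83, [0.6163, 0.0702, 0.0335]), (0.79, [0.5197
[... 887 characters left out ...]
_center [(0.96, [0.6286, 0.0677, 0.003]), (0.89, [0.387, 0.0314, 0.0053]), (0.8, [0.5207, 0.0726, 0.0032]), (0.67, [0.4467, -0.0586, 0.0081]), (0.59, [0.5506, -0.0281, 0.0653])]
top narrow_free_place [(0.81, [0.5912, -0.2356, 0.013]), (0.49, [0.5347, -0.2143, 0.0092])]
top wide_free_place [(0.68, [0.5069, 0.2678, 0.015])]
top narrow_row [(0.86, [0.5315, -0.2136, 0.0095])]
top wide_row [(0.68, [0.5722, 0.2457, 0.0107]), (0.48, [0.5227, 0.4715, 0.0088])]
top row_cup_center [(0.86, [0.4661, -0.213, 0.077])]
top row_tub_center [(0.84, [0.6399, 0.235, 0.0153])]
top bowl_mid [(0.62, [0.7705, 0.0126, 0.0253])]
top spatula_mid [(0.63, [0.5304, 0.4712, 0.0058]), (0.32, [0.5514, -0.0227, 0.0663])]
1.1
```

View pics/a_scene.png

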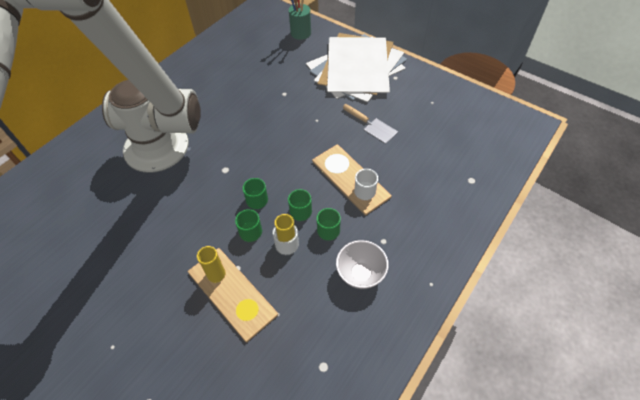

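View pics/a_top.png

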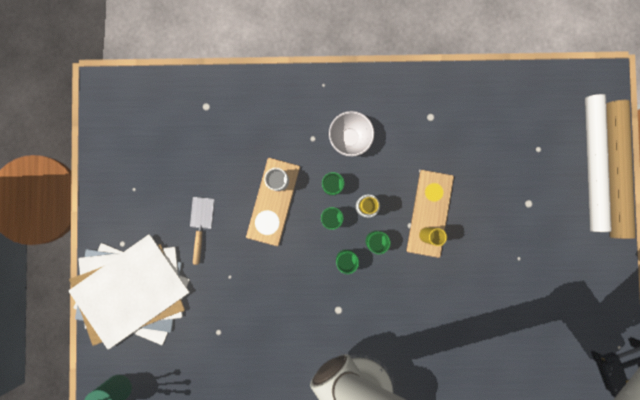

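The scene image shows the nest at about (285,232), with four green look-alikes around it. The yellow disc is at (247,310) and the white disc at (337,163). Next I'll localise each accurately using masks and silhouette fits.

```bash
cat > h.py <<'E'
from workcell import env
import cv2, numpy as np
from scipy.spatial.transform import Rotation as R
from scipy.optimize import minimize
def project(p,P,fish=False):
    Rm=R.from_euler("xyz",p["orientation"],degrees=True).as_matrix()
    c=(np.atleast_2d(P)-p["position"])@Rm
    x,y,z=c[:,0],-c[:,1],-c[:,2]
    if fish:
        r=np.hypot(x,y);th=np.arctan2(r,z);k=th/np.maximum(r,1e-9)
        return np.c_[p["cx"]+p["fx"]*k*x,p["cy"]+p["fy"]*k*y]
    return np.c_[p["cx"]+p["fx"]*x/z,p["cy"]+p["fy"]*y/z]
def plane(p,uv,z0,fish=False):
    Rm=R.from_euler("xyz",p["orientation"],degrees=True).as_matrix()
    a,b=(uv[0]-p["cx"])/p["fx"],(uv[1]-p["cy"])/p["fy"]
    if fish:
        r=np.hypot(a,b);s=np.sin(r)/max(r,1e-9);d=np.array([a*s,-b*s,-np.cos(r)])
    else: d=np.array([a,-b,-1.])
    d=Rm@d;return p["position"]+d*(z0-p["position"][2])/d[2]
def cyl(x,y,z0,z1,r):
    t=np.linspace(0,2*np.pi,60)
    return np.r_[[[x+r*np.cos(a),y+r*np.sin(a),z] for z in(z0,z1) for a in t]]
def sil(p,m,x0,z0,z1,r,fish=False):
    "fit upright cylinder silhouette to a mask"
    S=8
    def f(v):
        h=cv2.convexHull(project(p,cyl(v[0],v[1],z0,z1,r),fish).astype(np.float32))[:,0]
        im=np.zeros(m.shape,np.uint8);cv2.fillConvexPoly(im,np.round(h*256).astype(np.int32),255,cv2.LINE_AA,8)
        return np.abs(im/255.-m).sum()/m.sum()
    o=minimize(f,x0,method="Nelder-Mead",options=dict(initial_simplex=[np.array(x0)+d for d in([0,0],[.01,0],[0,.01])],xatol=1e-4))
    return o.x,o.fun
E
cat > m.py <<'E'
from h import *
Y={}
for n in("scene","top"):
    p=env.grab_frame(n);im=p["image"]
    cv2.imwrite(f"pics/b_{n}.png",cv2.resize(im[120:350,180:420] if n=="scene" else im[100:290,220:480],None,fx=2.6,fy=2.6,interpolation=cv2.INTER_CUBIC))
    hsv=cv2.cvtColor(im,cv2.COLOR_BGR2HSV)
    for t,x0,a in[("cup_center",(.555,-.03),(.065,.115,.024)),("row_cup_center",(.465,-.21),(.012,.122,.024)),("row_tub_center",(.637,.233),(.012,.077,.032)),("tub_center",(.555,-.03),(0,.065,.032)),("narrow_free_place",(.592,-.237),(.012,.012,.028)),("wide_free_place",(.507,.267),(.012,.012,.036))]:
        for d in env.trace(p,t):
            m=d["mask"].astype(float)
            v,u=np.nonzero(m); c=plane(p,(u.mean(),v.mean()),(a[0]+a[1])/2)
            if np.hypot(*(c[:2]-x0))>.05: continue
            print(n,t,d["score"],int(m.sum()),u.mean().round(1),v.mean().round(1),"centroid",c.round(4),"fit",*[np.round(q,4) for q in sil(p,m,x0,*a)])
E
python3 m.py
```

```text
scene cup_center 0.87 481 284.8 227.8 centroid [ 0.5583 -0.0314  0.09  ] fit [ 0.5588 -0.0313] 0.089
scene row_cup_center 0.71 710 211.1 263.5 centroid [ 0.4634 -0.2081  0.067 ] fit [ 0.4664 -0.2093] 0.0922
scene tub_center 0.58 391 286.1 243.4 centroid [ 0.5658 -0.0428  0.0325] fit [ 0.5561 -0.0318] 0.9372
scene narrow_free_place 0.59 406 246.8 309.8 centroid [ 0.5944 -0.2354  0.012 ] fit [ 0.5941 -0.2351] 0.0877
scene wide_free_place 0.86 339 336.3 162.8 centroid [0.5085 0.2683 0.012 ] fit [0.5083 0.2684] 0.1538
top cup_center 0.83 293 367.7 204.9 centroid [ 0.5532 -0.0272  0.09  ] fit [ 0.5533 -0.0263] 0.0745
top row_cup_center 0.82 397 432.3 235.7 centroid [ 0.4633 -0.2119  0.067 ] fit [ 0.4646 -0.2092] 0.1686
top row_tub_center 0.61 434 276.7 179.1 centroid [0.6333 0.2329 0.0445] fit [0.6316 0.2315] 0.1541
top tub_center 0.41 80 363.3 206.2 centroid [ 0.5504 -0.0205  0.0325] fit [ 0.5524 -0.0297] 4.8695
top narrow_free_place 0.84 269 433.5 191.6 centroid [ 0.5918 -0.2343  0.012 ] fit [ 0.5908 -0.2338] 0.1508
top wide_free_place 0.79 476 266.5 222.4 centroid [0.5065 0.2691 0.012 ] fit [0.5064 0.2688] 0.0724
```

```bash
python3 - <<'E'
from h import *
env.goto([0.556,-0.029,0.25],[-90,0,-11.4])
p=env.grab_frame("wrist");cv2.imwrite("pics/c_wrist.png",p["image"])
print({k:v for k,v in p.items() if k!="image"})
s=env.read_state();print(s["clock"],s["position"],s["tool_rot"],s["joint_positions"].round(1))
for d in env.trace(p,"cup_center")[:4]:
    v,u=np.nonzero(d["mask"]);print(d["score"],d["mask"].sum(),u.mean(),v.mean(),sil(p,d["mask"].astype(float),(.556,-.029),.065,.115,.024,True))
for d in env.search_frame(p,"tub_center"):print(d)
print(project(p,[[.556,-.029,.115],[.556,-.029,.065]],True))
E
```

```text
{'fx': 309.70691628693146, 'fy': 309.70691628693146, 'cx': 320.1571246213364, 'cy': 201.02555403579126, 'position': array([ 0.48667764, -0.01482994,  0.41141679]), 'orientation': array([-1.50117242e+01,  3.52229053e-02,  7.85208859e+01]), 'shot': 5}
4.225 [ 0.5559831  -0.02966558  0.24994872] [-9.00045181e+01  3.51795228e-03 -1.14596101e+01] [  13.6   14.3   -6.7    0.   -68.9 -115.1]
0.85 2175 320.22850574712646 185.05241379310345 (array([ 0.55203388, -0.02818234]), np.float64(0.06980031552851024))
{'xyz': [0.6207, 0.0767, 0.0279], 'score': 0.98}
{'xyz': [0.3852, 0.0328, 0.0193], 'score': 0.97}
{'xyz': [0.5338, -0.0315, 0.0549], 'score': 0.73}
{'xyz': [0.5217, 0.079, 0.0139], 'score': 0.61}
{'xyz': [0.4459, -0.0649, -0.0015], 'score': 0.58}
[[320.25011753 192.4512275 ]
 [320.26425592 182.28053928]]
```

View pics/c_wrist.png

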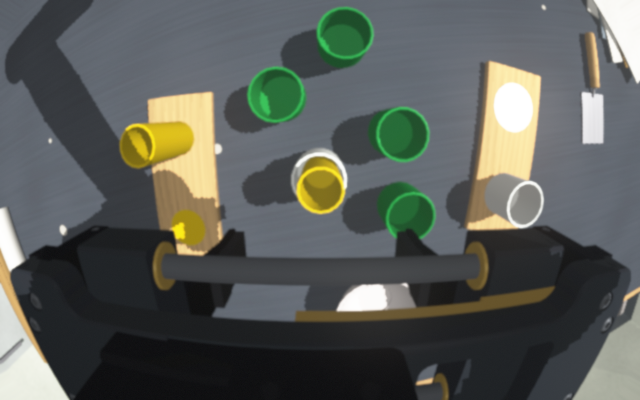

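View pics/b_scene.png

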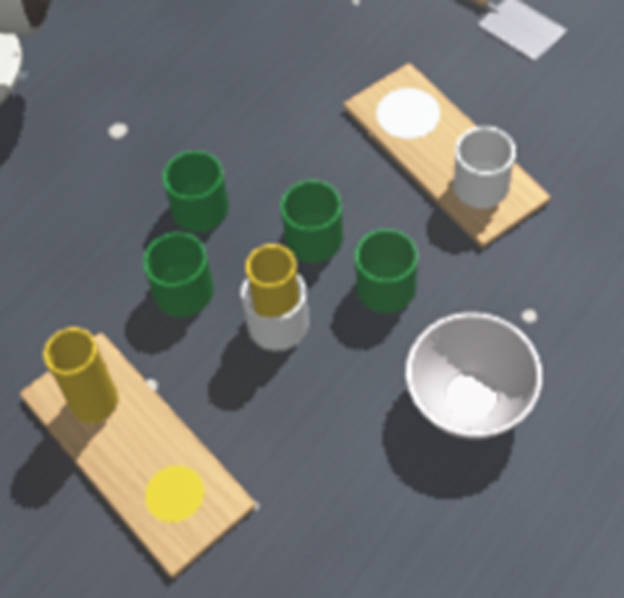

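The wrist view shows the cup at (321,187), centred between the jaws. Its rim lies inside the tub's white rim. All three cameras agree to about 3 mm, so I'll use (0.5545, -0.0285) and grasp.

```bash
python3 - <<'E'
from h import *
print(env.move_straight([0.5545,-0.0285,0.073],rate=.12,force_limit=8))
env.gripper_to(0.0,12)
s=env.read_state();print(s["clock"],s["position"],s["opening"]*87,s["force"])
env.move_straight([0.5545,-0.0285,0.21],rate=.1)
s=env.read_state();print(s["clock"],s["position"],s["opening"]*87,s["force"])
for n in("scene","wrist"):
    p=env.grab_frame(n);im=p["image"]
    cv2.imwrite(f"pics/d_{n}.png",im if n=="wrist" else cv2.resize(im[120:350,180:420],None,fx=2.6,fy=2.6,interpolation=cv2.INTER_CUBIC))
    for d in env.search_frame(p,"tub_center"):print(n,d)
E
```

```text
False
6.6833 [ 0.55449062 -0.0285304   0.07296668] 48.484044901699335 [0.40999926 0.31250439 0.24500922]
8.2 [ 0.55409425 -0.02852575  0.20922164] 48.220050292682636 [ 0.45182938  0.80748641 -1.06727785]
scene {'xyz': [0.6204, 0.0708, 0.0306], 'score': 0.97}
scene {'xyz': [0.5239, 0.0826, 0.0331], 'score': 0.85}
scene {'xyz': [0.5543, -0.0298, 0.0356], 'score': 0.69}
scene {'xyz': [0.4473, -0.0616, 0.0323], 'score': 0.64}
wrist {'xyz': [0.5445, -0.0271, 0.0056], 'score': 0.82}
wrist {'xyz': [0.4491, -0.0669, 0.0037], 'score': 0.82}
wrist {'xyz': [0.5241, 0.0818, 0.0222], 'score': 0.82}
wrist {'xyz': [0.6173, 0.0676, 0.0282], 'score': 0.74}
wrist {'xyz': [0.3866, 0.0324, 0.0208], 'score': 0.72}
```

View pics/d_scene.png

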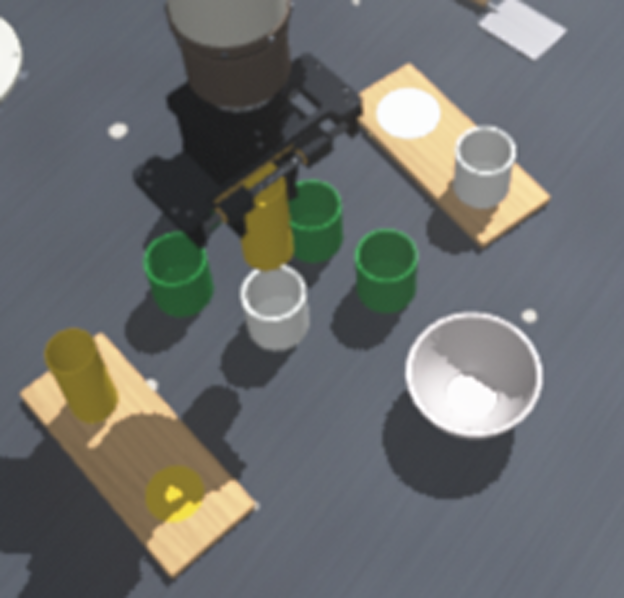

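View pics/d_wrist.png

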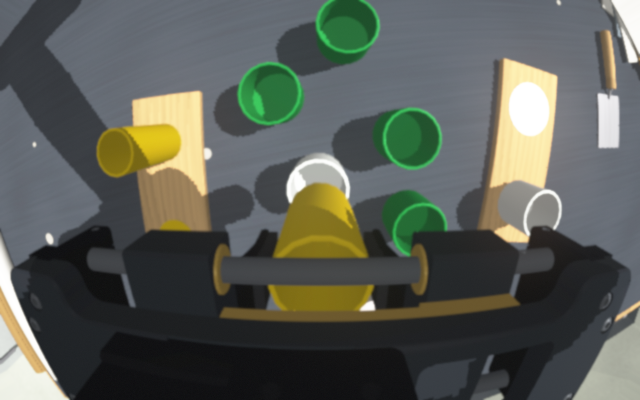

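The cup came out cleanly. The tub stayed standing at about (0.554,-0.03), seen in the crop at (275,305). Next I'll place the cup.

```bash
python3 - <<'E'
from h import *
x,y=.5925,-.2345
env.move_straight([x,y,0.21],rate=.15)
env.move_straight([x,y,0.092],rate=.12); env.dwell(.2)
p=env.grab_frame("scene");cv2.imwrite("pics/e_scene.png",cv2.resize(p["image"][200:360,160:330],None,fx=3.5,fy=3.5,interpolation=cv2.INTER_CUBIC))
print(env.read_state()["force"])
print(env.move_straight([x,y,0.0775],rate=.02,force_limit=3))
s=env.read_state();print(s["clock"],s["position"],s["opening"]*87,s["force"])
for d in env.trace(p,"cup_center"):
    m=d["mask"].astype(float);v,u=np.nonzero(m);print(d["score"],u.mean(),v.mean(),m.sum())
E
```

```text
[ 0.73452368 -1.14673915 -1.66324366]
True
11.925 [ 0.59223717 -0.23470572  0.07975751] 48.146317025523985 [-0.0898252  -1.23175832  3.95735727]
0.59 245.4678899082569 304.60550458715596 327.0
```

View pics/e_scene.png

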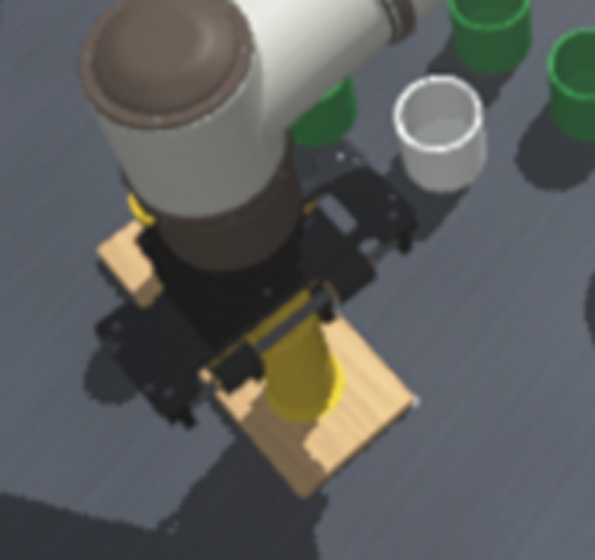

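The cup touched down at the expected height (TCP 0.0798), standing over the disc at crop pixel (305,385). Next I'll release it, rise and re-measure.

```bash
python3 - <<'E'
from h import *
env.gripper_to(0.9)
s=env.read_state()["position"]
env.move_straight([s[0],s[1],0.24],rate=.12)
env.goto([0.54,0.06,0.26],[-90,0,-16.3])
for n in("scene","top","wrist"):
    p=env.grab_frame(n);im=p["image"];f=n=="wrist"
    cv2.imwrite(f"pics/f_{n}.png",im if f else cv2.resize(im[120:350,180:420] if n=="scene" else im[100:290,300:480],None,fx=2.6,fy=2.6,interpolation=cv2.INTER_CUBIC))
    for t,x0,a in[("cup_center",(.592,-.2345),(.012,.122,.024)),("tub_center",(.555,-.03),(0,.065,.032))]:
        for d in env.trace(p,t):
            m=d["mask"].astype(float);v,u=np.nonzero(m); c=plane(p,(u.mean(),v.mean()),(a[0]+a[1])/2,f)
            if np.hypot(*(c[:2]-x0))>.04: continue
            print(n,t,d["score"],int(m.sum()),c.round(4),sil(p,m,x0,*a,f))
print(env.read_state()["clock"])
E
```

```text
scene cup_center 0.93 695 [ 0.592  -0.2337  0.067 ] (array([ 0.59478179, -0.23462775]), np.float64(0.11807024968260686))
scene tub_center 0.75 646 [ 0.553  -0.0298  0.0325] (array([ 0.55303912, -0.03012295]), np.float64(0.16780792812481027))
top cup_center 0.87 461 [ 0.5912 -0.2347  0.067 ] (array([ 0.59039917, -0.23181713]), np.float64(0.07633022840372591))
wrist tub_center 0.62 2440 [ 0.5547 -0.0322  0.0325] (array([ 0.55325746, -0.02989427]), np.float64(0.08827547412407585))
15.875
```

View pics/f_scene.png

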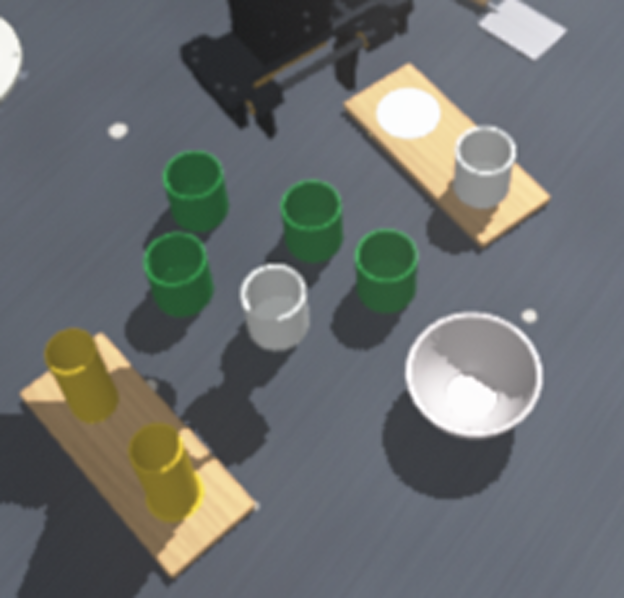

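View pics/f_wrist.png

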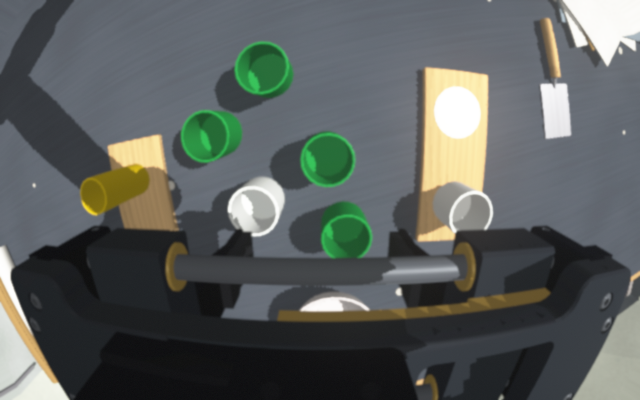

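The cup stands upright at (0.592,-0.234), on the disc to within about 2 mm. The tub is at (0.5535,-0.030), and the jaw axis fits between the green tubs. Next I'll grasp the tub.

```bash
python3 - <<'E'
from h import *
env.gripper_to(1.0)
env.goto([.5535,-.030,.16],[-90,0,-16.3])
print(env.move_straight([.5535,-.030,.022],rate=.1,force_limit=8))
env.gripper_to(0.0,12)
s=env.read_state();print(s["clock"],s["position"],s["opening"]*87,s["force"])
env.move_straight([.5535,-.030,.16],rate=.1)
env.move_straight([.507,.2686,.16],rate=.15)
env.move_straight([.507,.2686,.046],rate=.1);env.dwell(.2)
s=env.read_state();print(s["clock"],s["position"],s["opening"]*87,s["force"])
p=env.grab_frame("scene");cv2.imwrite("pics/g_scene.png",cv2.resize(p["image"][90:350,180:420],None,fx=2.3,fy=2.3,interpolation=cv2.INTER_CUBIC))
p=env.grab_frame("top");cv2.imwrite("pics/g_top.png",cv2.resize(p["image"][100:290,180:480],None,fx=2.6,fy=2.6,interpolation=cv2.INTER_CUBIC))
E
```

```text
False
19.0417 [ 0.55352855 -0.03004358  0.02220004] 64.38614708631957 [ 0.51539758 -0.1912052   1.71208526]
24.2333 [0.50721828 0.26879588 0.04656156] 64.33415606972511 [-0.68518709  0.08528073 -1.47361965]
```

View pics/g_scene.png

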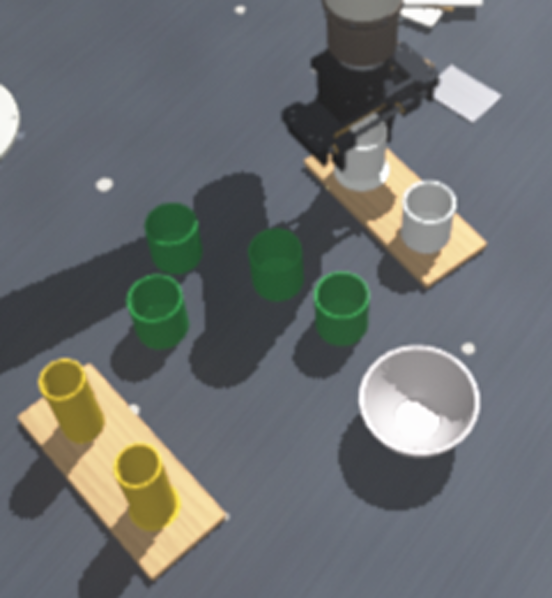

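View pics/g_top.png

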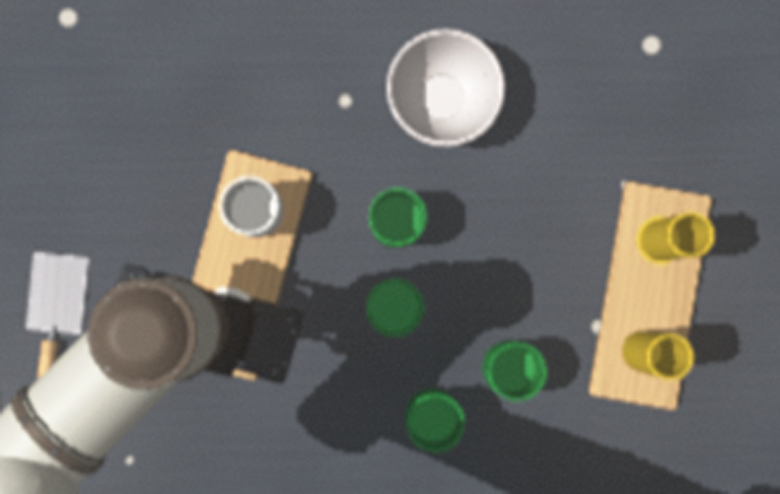

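The tub is held upright just above the white disc, at crop pixel (360,180). Next I'll lower it until contact, release it, retreat and check.

```bash
python3 - <<'E'
from h import *
print(env.move_straight([.507,.2686,.0315],rate=.02,force_limit=3))
s=env.read_state();print(s["clock"],s["position"],s["force"])
env.gripper_to(1.0)
s=s["position"];env.move_straight([s[0],s[1],.2],rate=.1)
env.goto([.40,0.12,.3],[-90,0,-16.3])
for n in("scene","top","wrist"):
    p=env.grab_frame(n);im=p["image"];f=n=="wrist"
    cv2.imwrite(f"pics/i_{n}.png",im if f else cv2.resize(im[90:350,180:420] if n=="scene" else im[100:290,180:480],None,fx=2.3,fy=2.3,interpolation=cv2.INTER_CUBIC))
    for t,x0,a in[("cup_center",(.592,-.2345),(.012,.122,.024)),("tub_center",(.507,.2686),(.012,.077,.032)),("row_cup_center",(.465,-.209),(.012,.122,.024)),("row_tub_center",(.632,.232),(.012,.077,.032))]:
        for d in env.trace(p,t):
            m=d["mask"].astype(float);v,u=np.nonzero(m); c=plane(p,(u.mean(),v.mean()),(a[0]+a[1])/2,f)
            if np.hypot(*(c[:2]-x0))>.04: continue
            print(n,t,d["score"],int(m.sum()),c.round(4),sil(p,m,x0,*a,f))
print(env.read_state()["clock"])
E
```

```text
True
24.9167 [0.50684139 0.26847694 0.03405042] [-0.4218259  -0.00946512  2.90111904]
scene cup_center 0.61 712 [ 0.5915 -0.2337  0.067 ] (array([ 0.59277181, -0.23387285]), np.float64(0.0954285084820445))
scene tub_center 0.84 564 [0.5069 0.2704 0.0445] (array([0.50693167, 0.27153267]), np.float64(0.136538728966764))
scene row_cup_center 0.93 641 [ 0.4645 -0.2089  0.067 ] (array([ 0.465, -0.209]), np.float64(0.2065400263069346))
scene row_tub_center 0.66 600 [0.6334 0.2339 0.0445] (array([0.6335979 , 0.23368274]), np.float64(0.14783660130718954))
top cup_center 0.55 421 [ 0.5917 -0.2369  0.067 ] (array([ 0.59082421, -0.23323178]), np.float64(0.12708304224302547))
top tub_center 0.6 482 [0.507  0.2696 0.0445] (array([0.50716129, 0.26869055]), np.float64(0.07289073305670815))
top row_cup_center 0.93 359 [ 0.4633 -0.2111  0.067 ] (array([ 0.46456279, -0.20916076]), np.float64(0.29100442405374405))
top row_tub_center 0.61 427 [0.6345 0.2342 0.0445] (array([0.63357105, 0.23266579]), np.float64(0.1732929237268678))
wrist row_tub_center 0.6 53 [0.6271 0.2021 0.0445] (array([1.002  , 0.06325]), np.float64(1.0))
29.0417
```

View pics/i_scene.png

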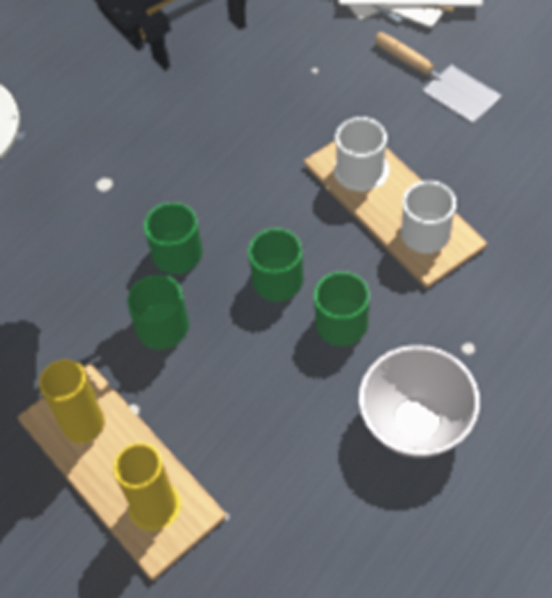

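View pics/i_top.png

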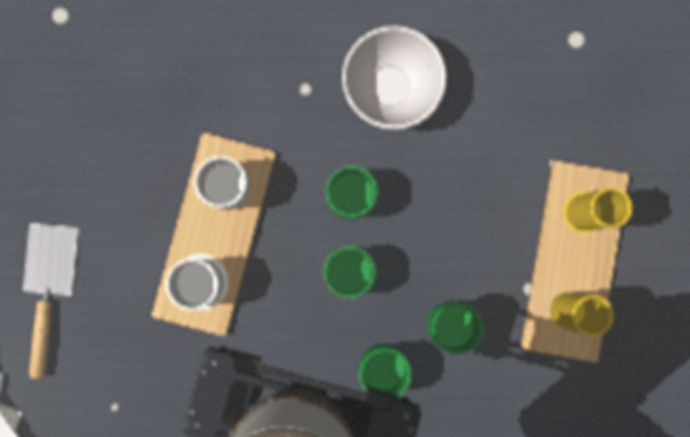

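Both stand upright on their discs, the gripper is clear of everything and the bystanders haven't moved. I'm handing the job in.

```bash
python3 - <<'E'
from workcell import env
env.close_job();print(env.read_state()["clock"])
E
```

```text
the job is handed in; nothing more can be done
the job is handed in; nothing more can be done
```

I lifted the yellow cup out of the white tub and stood it on the yellow disc, then stood the tub on the white disc. Both were lowered until they touched before I let go. The job was handed in at about 29 s of the 64 s allowed, and no verdict was reported.

| | Disc centre, x, y (m) | Final position, x, y (m) | Offset |
|---|---|---|---|
| Yellow cup | (0.592, -0.2345) | (0.592, -0.234) | about 2 mm |
| White tub | (0.507, 0.2686) | (0.507, 0.270) | about 2 mm |

- **Upright and clear:** The scene and top pictures show both standing upright. The open gripper was about 0.3 m up and touching nothing.
- **Bystanders:** The row cup and row tub measured within about 2 mm of where they started. The bowl, spatula and green tubs look unmoved in the pictures, but I did not measure them again.
- **Disagreements:** The cameras differed by 2–5 mm on single fits. In the last check the wrist camera no longer saw the two placed pieces, and its one partial detection (the row tub) could not be used. I relied on the scene and top cameras.

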